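# Weigh two silver bars against each other and keep the heavier

## Task

Two bars that look the same lie on the sloped display stand: one is solid silver, the other only plated and lighter. Set them down gently, one lying flat in the middle of each pan of the balance, let go, and wait until the balance has tipped and come to rest. Then take the bar whose pan has dropped and lay it down gently, flat on the floor of the largest compartment of the divided box, let go of it, leave the other bar lying on its pan, and do not disturb the other things on the bench.

Things in the scene. Friction and masses are not known exactly. Their poses are not given: they have to be found in the camera images.
- bar_a: silver-coloured cast bar, 62 x 26 x 16 mm (upper edges bevelled 3 mm), 0.17 to 0.31 kg; the solid one is at least 30 g heavier than the plated one, which one varies. Starts at the stand's +y (robot's right) place on the stand, flat on the slope, lower end against the ledge. Origin: centre of its underside; x along its length (up the slope at the start), y across its width, z out of its upper face
- bar_b: silver-coloured cast bar, 62 x 26 x 16 mm (upper edges bevelled 3 mm), 0.17 to 0.31 kg; the solid one is at least 30 g heavier than the plated one, which one varies. Starts at the stand's -y (robot's left) place on the stand, flat on the slope, lower end against the ledge. Origin: centre of its underside; x along its length (up the slope at the start), y across its width, z out of its upper face
- stand: dark display wedge, fixed, 150 wide (y), 98 deep (x), 67 high at the back; faces away from the robot. Origin: on the bench under its middle. Its 105 mm long face rises towards its own +x (to the robot) at 30 degrees, from 14 mm up; a 9 mm high ledge runs along its foot. The bars lie side by side at y = +37.5 and -37.5 mm, the middle of each underside 31 mm up the slope, at x = -21, z = 30 mm
- stand_light (a point): middle of the front lower edge of the stand's LED light bar, which hangs level over the upper part of the bars: 150 mm wide (y), 36 mm deep (from here towards the stand's +x), 12 mm thick, its underside 142 mm above the bench, on two posts at the back. It leaves no room for a gripper straight above the bars: come in tilted, square to the slope. Axes as the stand
- balance: two-pan counter balance, fixed: grey base 75 x 235 mm, beam along its y axis pivoted at the middle, 62 mm up, one flat round steel pan over each end. Origin: on the bench under the pivot. Pans' centres lie at y = +110 (left) and -110 mm (right); a linkage keeps both pans level as the beam tips. Between the pans at x = +30 mm a small white scale plate stands up to 105 mm
- beam (a joint): tip of the balance beam in rad: 0 level; positive = left pan up and right pan down; stops at +0.115 and -0.115, where one pan is 12.6 mm below and the other 12.6 mm above the level position. Empty, a weak spring centres it (near 0). It tips easily: one bar alone, or the heavier of two, sends it to the stop in under a second
- pan_left_top (a point): centre of the upper surface of the left pan (+y end of the balance), a flat disc 104 mm across without a rim, 95 mm above the bench when level; moves with the pan; its axes are those of the balance
- pan_right_top (a point): centre of the upper surface of the right pan (-y end of the balance), the same
- box: open parts box, fixed, 200 mm (x) x 150 mm (y) x 40 mm high, 4 mm walls and floor, split by a divider at x = -32 mm into one large compartment on its +x side and two small ones on its -x side that hold small parts; dividers are 38 mm high. Origin: centre of its underside
- box_bay (a point): centre of the floor (4 mm above the bench) of the box's large compartment, which measures 126 mm (x) by 142 mm (y) inside and is 36 mm deep; axes as the box
- loupe: bystander: black eye loupe, 34 mm across, 30 mm high, standing in front of the balance; origin under its middle
- tweezers: bystander: steel tweezers, 130 mm long, lying in front of the balance, 8 mm high; origin under its middle, x towards the tips
- driver: bystander: fine screwdriver, 110 mm long, lying at the left, 13 mm high; origin under its middle, x towards the blade
- pliers: bystander: small pliers with black grips, 150 mm long, 50 mm wide, 14 mm high, lying at the right; origin near the joint, x towards the jaws
- dish: bystander: clear dish with watch wheels, 80 mm across, 14 mm high, behind the balance; origin under its middle
- holder: bystander: watch on a round black holder, 60 mm across, 21 mm high, behind the balance; origin under its middle
There are look-alikes about, which are no part of the job. Leave any black, purple or red look-alike of the bar_a alone.

How it is judged (in metres and radians):
On the way:
1. both bars lie flat and released, one on each pan, and the balance has tipped to its stop and come to rest ((((horizontal distance between bar_a and pan_left_top below 0.035 m and z of bar_a in the frame of pan_left_top between -0.004 and 0.006 m and angle between bar_a's own z axis and vertical below 0.12 rad) and (horizontal distance between bar_b and pan_right_top below 0.035 m and z of bar_b in the frame of pan_right_top between -0.004 and 0.006 m and angle between bar_b's own z axis and vertical below 0.12 rad)) or ((horizontal distance between bar_b and pan_left_top below 0.035 m and z of bar_b in the frame of pan_left_top between -0.004 and 0.006 m and angle between bar_b's own z axis and vertical below 0.12 rad) and (horizontal distance between bar_a and pan_right_top below 0.035 m and z of bar_a in the frame of pan_right_top between -0.004 and 0.006 m and angle between bar_a's own z axis and vertical below 0.12 rad))) and (value of joint beam above 0.09 rad or value of joint beam below -0.09 rad) and velocity of joint beam between -0.1 and 0.1 rad/s and contact force between the fingers and bar_a below 0.05 N and contact force between the fingers and bar_b below 0.05 N and contact force between the fingers and balance below 0.05 N), for 0.3 s.
At the end, for the whole second after the job is handed in: the heavier bar lies flat (within 0.12 rad) and at rest on the floor of the large compartment of the box; the lighter bar lies flat and at rest on a pan, its middle within 35 mm of the pan's centre; nothing is held ((((x of bar_a in the frame of box_bay between -0.055 and 0.055 m and y of bar_a in the frame of box_bay between -0.065 and 0.065 m and z of bar_a in the frame of box_bay between -0.004 and 0.006 m and angle between bar_a's own z axis and vertical below 0.12 rad and contact force between bar_a and box above 2.35 N and linear speed of bar_a below 0.03 m/s) and (((horizontal distance between bar_b and pan_left_top below 0.035 m and z of bar_b in the frame of pan_left_top between -0.004 and 0.006 m and angle between bar_b's own z axis and vertical below 0.12 rad) or (horizontal distance between bar_b and pan_right_top below 0.035 m and z of bar_b in the frame of pan_right_top between -0.004 and 0.006 m and angle between bar_b's own z axis and vertical below 0.12 rad)) and linear speed of bar_b below 0.03 m/s)) or ((x of bar_b in the frame of box_bay between -0.055 and 0.055 m and y of bar_b in the frame of box_bay between -0.065 and 0.065 m and z of bar_b in the frame of box_bay between -0.004 and 0.006 m and angle between bar_b's own z axis and vertical below 0.12 rad and contact force between bar_b and box above 2.35 N and linear speed of bar_b below 0.03 m/s) and (((horizontal distance between bar_a and pan_left_top below 0.035 m and z of bar_a in the frame of pan_left_top between -0.004 and 0.006 m and angle between bar_a's own z axis and vertical below 0.12 rad) or (horizontal distance between bar_a and pan_right_top below 0.035 m and z of bar_a in the frame of pan_right_top between -0.004 and 0.006 m and angle between bar_a's own z axis and vertical below 0.12 rad)) and linear speed of bar_a below 0.03 m/s)))); the robot touches nothing.
It fails at once if one of the loose bystanders (loupe, tweezers, screwdriver, pliers, dish, watch holder) is pushed more than 40 mm (distance of any of loupe, tweezers, driver, pliers, dish, holder from where it was at the start of the episode above 0.04 m).
It fails at once if the balance is pressed or struck with more than 60 N (contact force between balance and anything else above 60 N).
It fails at once if a bar is let fall from more than about 18 mm (it moves faster than 0.6 m/s out of the fingers) ((contact force between the fingers and bar_a below 0.05 N and linear speed of bar_a above 0.6 m/s) or (contact force between the fingers and bar_b below 0.05 N and linear speed of bar_b above 0.6 m/s)).
It also fails if it takes over 72 s, if anything falls off the work surface, if the arm or the gripper's body presses on something with over 40 N, if the wrist force passes 120 N, or if a joint passes its speed limit or range.

## Robot

A 6-joint arm with a two-finger parallel gripper is mounted at the origin on the work surface. World frame = base frame: x ahead of the robot, y to its left, z up, the work surface at z = 0. Lengths are in mm, angles in rad, forces in N, time in s.
With the tool pointing down it reaches from about 350 to 875 mm from the base axis. Payload 4.2 kg.
Tool frame: the origin (TCP) lies at the very end of the fingers, on their centre line; the grasp point (between the pads) lies 19 mm behind it; z points along the fingers, y is the line along which they close (so a half turn about z gives the same grasp; the last joint's range is limited). The gripper opens to 85 mm and grips with 20 to 120 N. Pads are 22 mm wide; open, the fingers measure 114 mm over their backs; the gripper's body (76 mm by 85 mm) begins 54 mm behind the grasp point. The pads swing forward as they close: fully open they stand 13 mm farther back than shut.
Start: joints at [1.417, 0.385, 0.008, 0, -1.194, -0.259], TCP at [250.701, 572.493, 231.312] pointing down, gripper open.
Joint ranges: [-3.14, 3.14], [-1.21, 2.06], [-1.07, 1.41], [-3.16, 2.05], [-2.99, -0.16], [-3.1, 3.1]. Speed limits (rad/s): [2.79, 2.79, 3.14, 3.14, 3.14, 3.14].

## Interface

Orientations are given as a unit quaternion [x, y, z, w].
In Python, from bench import arm, optics gives the robot as it stands. The module is installed in compiled form; this text tells all that it offers.
- The arm moves only by the tool step_arm, never from a script. Its argument "motion" is a list of rows, each an object with "dr": the turn, a rotation vector about the tool's x, y, z in units of 8 degrees (1.0 is 8 degrees), a list of three; "slide": the shift along the tool's x, y, z in mm, a list of three; "jaw": the finger opening in mm, from 0 to 85.4. A call has exactly 8 rows; each row is the pose to reach, as a shift and turn from the pose commanded when the call began, along the tool's axes at that moment; what a row does not reach only later rows make up. A row lasts 1/8 s, in which the tool goes at most 62.5 mm and 10.7 degrees, less where a joint would pass 70% of its speed; a pose out of reach is approached as far as the arm can. A call with a gripper value outside its range is refused whole. The fingers move at their own pace and stop on an object; the grip force is fixed at half the most. Time passes only in rows, so rows that repeat a pose let the fingers close, or fill a call up. It gives the time, the measured TCP pose, the force, the opening and the grip force at its end, in the units of the state.
- arm.read_state(): the state, without advancing time (a new reading comes with each control period).
- optics.get_image(name): name is "side" or "top"; returns the picture (420x560x3 uint8, blue, green, red); there is no depth.
- optics.camera_info(name): a dict with "camera_matrix" (3x3 intrinsics, pixels), "k1" (the pictures are not rectified: a ray, as slopes to the right and down, at radius r is drawn at 1 + k1 r^2 times it, then the intrinsics apply), "view" (4x4, takes a point from world to camera coordinates). Camera axes: x right, y up, looking along -z (the intrinsics and any distortion apply to the point x, -y, -z); pixel columns grow to the right and rows downward; lengths in mm; the calibration is good to about 2 mm. A picture is of the moment at which its call begins. camera_info takes no time and is no camera call.
- arm.job_done(): hands the job in; it is judged then, once.
The state is a dict: "clock": time; "joints": joint angles; "joint_vel": joint speeds; "joint_efforts": joint torques, N m; "position": TCP position; "ee_rot": TCP orientation; "contact_force": force on the tool from outside, world axes, zero at the start; "wrist_torque": the same for the moment, N m; "gripper_width": finger opening in mm; "grasp_force": force on a finger pad.
Only numpy, scipy, OpenCV 4.12 (cv2) and the standard library are available. Lean on these libraries where they do the work, as an engineer would, in place of code of your own. Each camera call takes 0.05 s, during which the arm holds its last target. There are 200 camera calls.

## Working session

There is one attempt and no reset: what is moved stays moved. The work goes in short steps, Python scripts to look and compute and a tool call to move; the robot and the scene stay as the last step left them, time stands still between calls to the robot, and variables do not carry over. Pictures are saved under pics/ and viewed, at most 11 in all, crops included, and the job is handed in when it is done.

Besides the shell and the picture viewer there is one more tool, called after "Call:" as name(argument=value, ...), one argument or row to a line, values as JSON. step_arm: Moves the arm, as the interface text tells. Its arguments: {"type":"object","properties":{"motion":{"type":"array","items":{"type":"object","properties":{"dr":{"type":"array","items":{"type":"number"}},"slide":{"type":"array","items":{"type":"number"}},"jaw":{"type":"number"}}}}},"required":["motion"]}

```bash
mkdir -p pics
python3 - <<'E'
from bench import arm, optics
import cv2,numpy as np
s=arm.read_state();print({k:np.round(v,3).tolist() for k,v in s.items()})
for n in("side","top"):
    cv2.imwrite(f"pics/{n}0.png",optics.get_image(n))
    i=optics.camera_info(n);print(n,np.array(i["camera_matrix"]).round(1).tolist(),i["k1"],np.array(i["view"]).round(3).tolist())
E
```

```text
{'clock': 0.0, 'joints': [1.417, 0.386, 0.007, -0.001, -1.194, -0.259], 'joint_vel': [-0.001, 0.002, -0.001, 0.0, 0.0, 0.001], 'joint_efforts': [0.0, -39.229, 18.84, 4.186, -0.005, -0.0], 'position': [250.49, 571.981, 230.248], 'ee_rot': [0.979, -0.205, -0.0, 0.001], 'contact_force': [0.239, -0.197, -0.573], 'wrist_torque': [-0.039, 0.024, -0.076], 'grasp_force': 0.0, 'gripper_width': 85.63}
side [[494.2, 0.0, 278.5], [0.0, 494.2, 208.7], [0.0, 0.0, 1.0]] -0.02618402305407378 [[-0.969, 0.246, 0.011, 520.139], [-0.153, -0.637, 0.755, 3.827], [0.193, 0.73, 0.655, -1282.771], [0.0, 0.0, 0.0, 1.0]]
top [[401.3, 0.0, 281.2], [0.0, 401.3, 208.7], [0.0, 0.0, 1.0]] -0.0956789236622235 [[-0.008, -1.0, -0.012, 24.052], [0.983, -0.01, 0.184, -545.482], [-0.184, -0.011, 0.983, -897.889], [0.0, 0.0, 0.0, 1.0]]
```

View pics/top0.png

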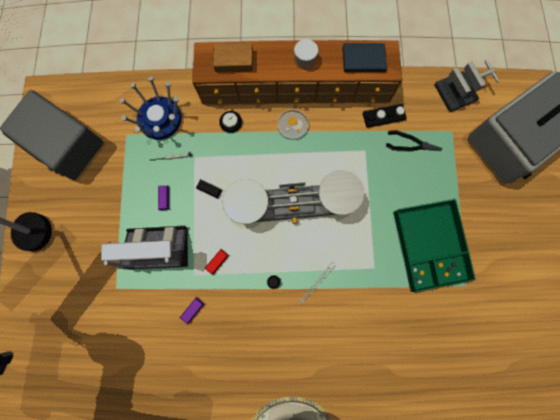

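View pics/side0.png

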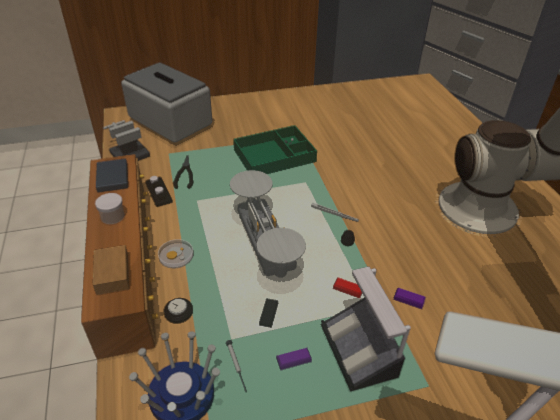

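The top view shows the stand around (150,250), with the bars at about (140,237) and (167,237) and the light bar at (137,252). The pans are at (245,201) and (342,193), and the box corners are at (395,211), (460,201), (472,284) and (411,291). The side view shows the same layout: bars at (350,332) and (378,362), pans at (251,185) and (281,247).

```bash
cat > h.py <<'E'
from bench import arm, optics
import cv2,numpy as np
from scipy.spatial.transform import Rotation as R
C={n:optics.camera_info(n) for n in("side","top")}
def ray(n,uv):
    c=C[n];K=np.array(c["camera_matrix"]);V=np.array(c["view"])
    d=(np.array(uv,float)-K[:2,2])/K[0,0];p=d.copy()
    for _ in range(20):p=d/(1+c["k1"]*(p@p))
    dw=V[:3,:3].T@np.array([p[0],-p[1],-1]);o=-V[:3,:3].T@V[:3,3]
    return o,dw/np.linalg.norm(dw)
def onz(n,uv,z):
    o,d=ray(n,uv);return o+d*(z-o[2])/d[2]
def tri(a,b):
    (o,d),(p,e)=ray("top",a),ray("side",b)
    t=np.linalg.lstsq(np.c_[d,-e],p-o,rcond=None)[0]
    x,y=o+d*t[0],p+e*t[1];return (x+y)/2,np.linalg.norm(x-y)
def proj(n,P):
    c=C[n];K=np.array(c["camera_matrix"]);V=np.array(c["view"])
    q=V[:3,:3]@np.array(P,float)+V[:3,3];s=np.array([q[0],-q[1]])/-q[2]
    return K[0,0]*s*(1+c["k1"]*(s@s))+K[:2,2]
def crop(img,x0,y0,w,h,k):return cv2.resize(img[y0:y0+h,x0:x0+w],None,fx=k,fy=k,interpolation=cv2.INTER_CUBIC)
E
python3 - <<'E'
from h import *
T=cv2.imread("pics/top0.png");S=cv2.imread("pics/side0.png")
m=np.zeros((600,800,3),np.uint8)
m[:320,:400]=crop(T,100,215,100,80,4);m[:480,410:770]=crop(S,315,265,90,120,4)
m[330:590,:400]=crop(T,380,195,100,65,4)
cv2.imwrite("pics/z1.png",m)
for n,uv in(("L",(245,201)),("R",(342,193))):print(n,onz("top",uv,95).round(1))
print("side L",onz("side",(281,247),95).round(1),"R",onz("side",(251,185),95).round(1))
for uv in((395,211),(460,201),(472,284),(411,291)):print("box",onz("top",uv,40).round(1))
print(np.round(arm.read_state()["joints"],3))
E
```

```text
L [556.  100.3  95. ]
R [ 572.3 -119.8   95. ]
side L [560.3 109.9  95. ] R [ 578.3 -109.5   95. ]
box [ 539.3 -253.9   40. ]
box [ 562.3 -416.4   40. ]
box [ 362.6 -429.1   40. ]
box [ 349.9 -281.3   40. ]
[ 1.417  0.385  0.007 -0.    -1.194 -0.259]
```

View pics/z1.png

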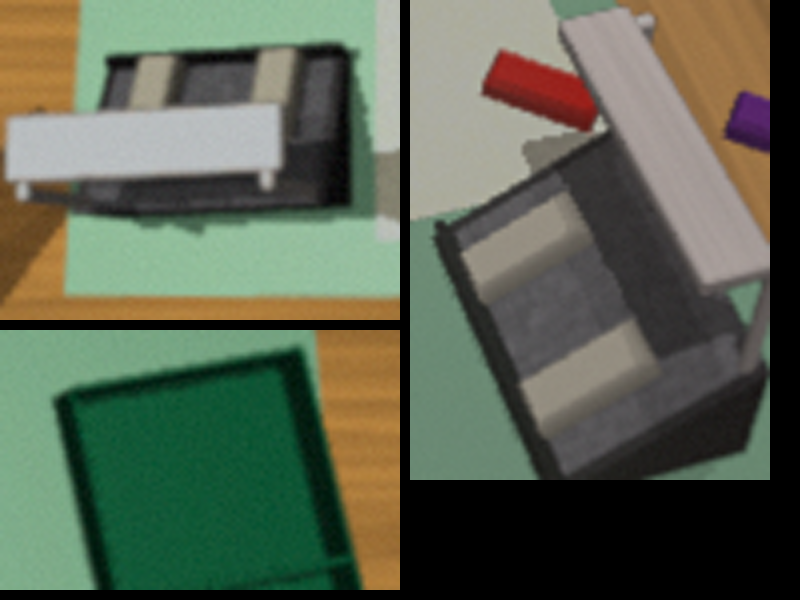

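The zoom shows both bars on the slope. In the top view their lower ends are at (140,229) and (170,227); in the side view they are at (345,367) and (330,334). The ledge corners are also clear. My pan centres disagree by 10 mm between the two views, so I'll zoom in on them.

Run:
```python
from h import *
T=cv2.imread("pics/top0.png");S=cv2.imread("pics/side0.png")
m=np.zeros((600,800,3),np.uint8)
m[:280,:640]=crop(T,215,165,160,70,4);m[290:590,:260]=crop(S,225,170,65,75,4);m[290:590,270:530]=crop(S,250,225,65,75,4)
m[290:590,540:800]=crop(T,405,225,65,75,4)
cv2.imwrite("pics/z2.png",m)
for n,a,b in(("ledge_left",(126.7,229.3),(348.7,384.5)),("ledge_right",(187.5,227),(321.7,322)),("b_low",(140.4,229.3),(345.5,367.5)),("a_low",(169.9,227),(330.5,333.7)),("lightL",(101.5,244.5),(406,325)),("lightR",(170,241),(355,275))):
    p,e=tri(a,b);print(n,p.round(1),round(e,1))
```

```text
ledge_left [506.2 400.4  18.2] 5.0
ledge_right [510.4 251.5   7.5] 0.4
b_low [503.2 366.4  19.5] 0.9
a_low [507.6 291.7  22.8] 1.6
lightL [440.6 397.5 173.2] 24.7
lightR [459.3 256.  141.6] 4.5
```

View pics/z2.png

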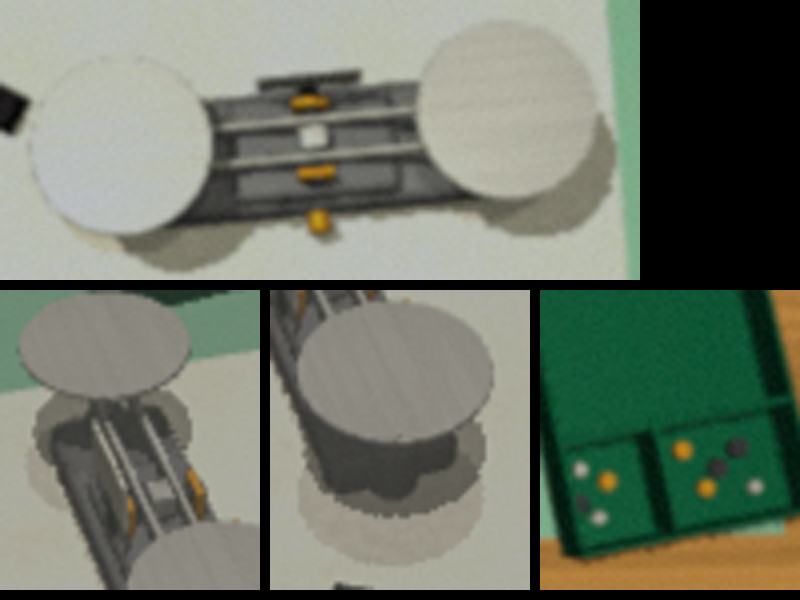

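The pans' tops are at (245.5,201.2) and (341.7,192.5) in the top view, and at (281.2,245.2) for L and (251.2,183.5) for R in the side view. The box's lower-left corner is at (412.5,291.2), and its divider is towards the robot.

```bash
cat >> h.py <<'E'
def go(pos,x,z,n=""):
    """dr and slide from present pose to TCP pos, tool x-axis about x, z-axis z"""
    s=arm.read_state();r0=R.from_quat(s["ee_rot"]);p0=np.array(s["position"])
    z=np.array(z,float)/np.linalg.norm(z);x=np.array(x,float);x-=z*(x@z);x/=np.linalg.norm(x)
    r1=R.from_matrix(np.c_[x,np.cross(z,x),z])
    print(n,"dr",((r0.inv()*r1).as_rotvec(degrees=True)/8).round(2).tolist(),"slide",r0.inv().apply(np.array(pos)-p0).round(1).tolist())
E
python3 - <<'E'
from h import *
for n,a,b in(("L",(245.5,201.2),(281.2,245.2)),("R",(341.7,192.5),(251.2,183.5))):
    p,e=tri(a,b);print(n,p.round(1),round(e,1),onz("top",a,95).round(1),onz("side",b,95).round(1))
print("a",onz("top",(169.9,227),23).round(1),onz("side",(330.5,333.7),23).round(1))
print("b",onz("top",(140.4,229.3),23).round(1),onz("side",(345.5,367.5),23).round(1))
for uv in((101.5,244.5),(170,241)):print("light",onz("top",uv,154).round(1))
for uv in((394.2,212),(457.5,200),(472,284),(412.5,291.2)):print("box",onz("top",uv,40).round(1))
E
```

```text
L [556.9  99.6  89.4] 0.4 [555.6  99.2  95. ] [558.5 104.9  95. ]
R [ 575.  -120.    90.7] 1.3 [ 573.4 -119.2   95. ] [ 576.6 -115.1   95. ]
a [508.3 291.3  23. ] [507.  292.2  23. ]
b [503.1 364.9  23. ] [503.9 368.5  23. ]
light [453.1 399.9 154. ]
light [460.  251.3 154. ]
box [ 536.9 -251.8   40. ]
box [ 564.8 -410.3   40. ]
box [ 362.6 -429.1   40. ]
box [ 349.3 -284.8   40. ]
```

Run:
```python
from h import *
n=np.array([.499,.028,.866]);x=[.864,.048,-.5]
go(np.array([470.6,364.7,30])+180*n,x,-n)
```

```text
dr [-0.87, -3.68, -3.28] slide [365.0, 60.8, 44.6]
```

Call:
step_arm(
  motion=[
    {"dr": [-0.05,-0.25,-0.2],"slide": [25,4,3],"jaw": 60},
    {"dr": [-0.15,-0.75,-0.65],"slide": [75,12,9],"jaw": 60},
    {"dr": [-0.3,-1.3,-1.15],"slide": [130,22,16],"jaw": 60},
    {"dr": [-0.45,-1.9,-1.7],"slide": [190,32,23],"jaw": 60},
    {"dr": [-0.6,-2.5,-2.2],"slide": [245,41,30],"jaw": 60},
    {"dr": [-0.72,-3.05,-2.7],"slide": [300,50,37],"jaw": 60},
    {"dr": [-0.82,-3.45,-3.1],"slide": [345,57,42],"jaw": 60},
    {"dr": [-0.87,-3.68,-3.28],"slide": [365,61,45],"jaw": 60},
  ],
)

```text
clock: 1.1
position: [562.7, 367.8, 183.8]
ee_rot: [0.965, 0.026, -0.26, 0.007]
contact_force: [-0.4, 0.4, 0.3]
gripper_width: 60.0
grasp_force: 0.0
```

```bash
cat > look.py <<'E'
from h import *
import sys
# look.py name tx,ty,w,h,k sx,sy,w,h,k
o=[crop(optics.get_image(c),*map(int,a.split(","))) for c,a in zip(("top","side"),sys.argv[2:])]
H=max(i.shape[0] for i in o)
cv2.imwrite(f"pics/{sys.argv[1]}.png",np.hstack([cv2.copyMakeBorder(i,0,H-i.shape[0],0,6,cv2.BORDER_CONSTANT) for i in o]))
E
python3 - <<'E'
from h import *
n=np.array([.499,.028,.866]);x=[.864,.048,-.5]
go(np.array([470.6,364.7,30])+60*n,x,-n,"n60")
go(np.array([470.6,364.7,30])+3*n,x,-n,"n3")
s=arm.read_state();print(s["clock"],s["joints"],s["position"])
E
```

```text
n60 dr [-0.01, 0.03, -0.02] slide [-2.5, -1.9, 119.2]
n3 dr [-0.01, 0.03, -0.02] slide [-2.3, -1.9, 176.2]
1.1 [ 0.67593713  0.7547004   0.55441355 -0.30590778 -1.80160123  0.94299266] [562.68523909 367.79999039 183.75822064]
```

Call:
step_arm(
  motion=[
    {"slide": [0,0,15],"dr": [0,0,0],"jaw": 55},
    {"slide": [-1,-1,40],"dr": [0,0,0],"jaw": 50},
    {"slide": [-2,-2,65],"dr": [0,0,0],"jaw": 50},
    {"slide": [-2,-2,90],"dr": [0,0,0],"jaw": 50},
    {"slide": [-2,-2,115],"dr": [0,0,0],"jaw": 50},
    {"slide": [-2,-2,135],"dr": [0,0,0],"jaw": 50},
    {"slide": [-2,-2,148],"dr": [0,0,0],"jaw": 50},
    {"slide": [-2,-2,151],"dr": [0,0,0],"jaw": 50},
  ],
)

```text
clock: 2.1
position: [482.8, 367.8, 55.7]
ee_rot: [0.965, 0.027, -0.259, 0.007]
contact_force: [0.9, 0.3, -0.3]
gripper_width: 49.9
grasp_force: 0.0
```

```bash
python3 look.py l1 100,195,100,100,4 300,255,100,130,4
```

```text
(no output)
```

View pics/l1.png

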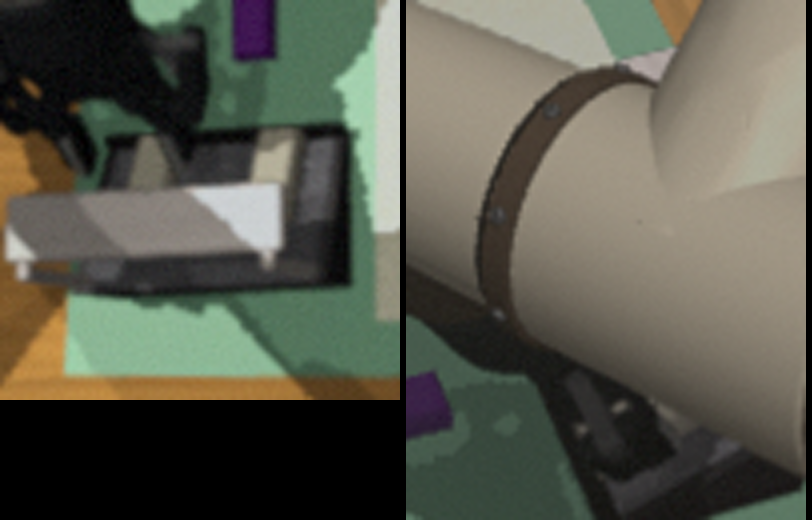

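The top crop shows the fingers straddling bar_b, with the right tip at about px (147,235). The side view is blocked by the arm. I'll check the tip against the projection.

Run:
```python
from h import *
for y in(343,329,393,407):
  for d in (0,10,30):print(y,d,proj("top",np.array([482.8,y,55.7])+d*np.array([.499,.028,.866])).round(1))
n=np.array([.499,.028,.866]);x=[.864,.048,-.5]
go(np.array([470.6,364.7,30])+3*n,x,-n,"n3")
```

```text
343 0 [144.1 235.9]
343 10 [142.8 233.4]
343 30 [140.2 228.1]
329 0 [149.9 235.9]
329 10 [148.6 233.3]
329 30 [146.1 228.1]
393 0 [123.6 236. ]
393 10 [122.1 233.5]
393 30 [119.2 228.3]
407 0 [117.9 236. ]
407 10 [116.4 233.5]
407 30 [113.4 228.3]
n3 dr [-0.01, -0.0, 0.01] slide [1.8, 2.7, 26.6]
```

Call:
step_arm(
  motion=[
    {"slide": [1,1,5],"dr": [0,0,0],"jaw": 50},
    {"slide": [2,3,12],"dr": [0,0,0],"jaw": 50},
    {"slide": [2,3,19],"dr": [0,0,0],"jaw": 50},
    {"slide": [2,3,24],"dr": [0,0,0],"jaw": 50},
    {"slide": [2,3,27],"dr": [0,0,0],"jaw": 50},
    {"slide": [2,3,27],"dr": [0,0,0],"jaw": 50},
    {"slide": [2,3,27],"dr": [0,0,0],"jaw": 40},
    {"slide": [2,3,27],"dr": [0,0,0],"jaw": 36},
  ],
)

```text
clock: 3.2
position: [472.0, 364.5, 32.4]
ee_rot: [0.966, 0.027, -0.258, 0.007]
contact_force: [-0.0, 1.0, -0.3]
gripper_width: 36.1
grasp_force: 0.0
```

Call:
step_arm(
  motion=[
    {"slide": [0,0,0],"dr": [0,0,0],"jaw": 30},
    {"slide": [0,0,0],"dr": [0,0,0],"jaw": 26},
    {"slide": [0,0,0],"dr": [0,0,0],"jaw": 20},
    {"slide": [0,0,0],"dr": [0,0,0],"jaw": 20},
    {"slide": [0,0,-1],"dr": [0,0,0],"jaw": 20},
    {"slide": [0,0,-3],"dr": [0,0,0],"jaw": 20},
    {"slide": [0,0,-6],"dr": [0,0,0],"jaw": 20},
    {"slide": [0,0,-10],"dr": [0,0,0],"jaw": 20},
  ],
)

```text
clock: 4.2
position: [476.7, 364.3, 40.6]
ee_rot: [0.965, 0.027, -0.259, 0.007]
contact_force: [0.1, -0.3, -2.8]
gripper_width: 24.2
grasp_force: 59.6
```

Call:
step_arm(
  motion=[
    {"slide": [0,0,-10],"dr": [0,0,0],"jaw": 20},
    {"slide": [0,0,-25],"dr": [0,0,0],"jaw": 20},
    {"slide": [0,0,-45],"dr": [0,0,0],"jaw": 20},
    {"slide": [0,0,-65],"dr": [0,0,0],"jaw": 20},
    {"slide": [0,0,-85],"dr": [0,0,0],"jaw": 20},
    {"slide": [0,0,-105],"dr": [0,0,0],"jaw": 20},
    {"slide": [0,0,-120],"dr": [0,0,0],"jaw": 20},
    {"slide": [0,0,-125],"dr": [0,0,0],"jaw": 20},
  ],
)

```text
clock: 5.2
position: [540.0, 368.2, 150.3]
ee_rot: [0.966, 0.027, -0.258, 0.006]
contact_force: [-0.4, 0.1, -2.9]
gripper_width: 24.6
grasp_force: 59.6
```

Run:
```python
from h import *
go([557,101.5,150],[.997,.08,0],[0,0,-1])
s=arm.read_state();print(s["contact_force"],s["wrist_torque"])
```

```text
dr [-0.06, 3.73, -0.17] slide [1.8, 267.2, -1.4]
[-0.39579178  0.07110017 -2.92215925] [ 0.09246984 -1.36491533  0.07620826]
```

Call:
step_arm(
  motion=[
    {"slide": [0,15,-5],"dr": [0,0.2,0],"jaw": 20},
    {"slide": [0,50,-12],"dr": [0,0.7,0],"jaw": 20},
    {"slide": [0,95,-15],"dr": [0,1.3,-0.05],"jaw": 20},
    {"slide": [1,140,-15],"dr": [0,2.0,-0.1],"jaw": 20},
    {"slide": [2,185,-12],"dr": [-0.05,2.6,-0.15],"jaw": 20},
    {"slide": [2,225,-8],"dr": [-0.06,3.2,-0.17],"jaw": 20},
    {"slide": [2,255,-3],"dr": [-0.06,3.6,-0.17],"jaw": 20},
    {"slide": [2,267,-1],"dr": [-0.06,3.73,-0.17],"jaw": 20},
  ],
)

```text
clock: 6.2
position: [553.9, 98.9, 148.6]
ee_rot: [0.999, 0.04, -0.002, 0.001]
contact_force: [-0.2, -0.1, -2.8]
gripper_width: 24.4
grasp_force: 59.6
```

```bash
python3 - <<'E'
from h import *
go([557,101.5,102],[.997,.08,0],[0,0,-1])
s=arm.read_state();print(s["contact_force"],s["position"],s["wrist_torque"])
E
python3 look.py l2 205,150,90,100,4 235,190,110,110,4
```

```text
dr [0.01, 0.03, -0.01] slide [3.5, -2.5, 46.5]
[-0.21905333 -0.11956184 -2.82584086] [553.90850507  98.85146742 148.55089147] [0.02737919 0.02425609 0.00944124]
```

View pics/l2.png

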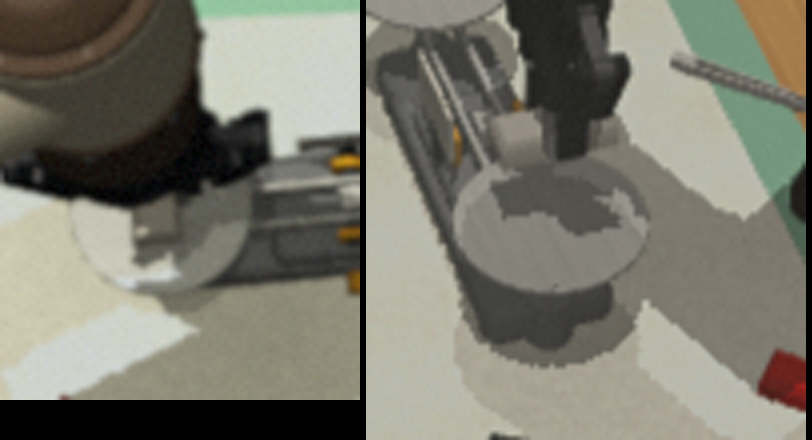

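The bar is held level over the left pan, with its middle at the fingers. Next I lower it.

Call:
step_arm(
  motion=[
    {"slide": [1,-1,6],"dr": [0,0,0],"jaw": 20},
    {"slide": [2,-2,15],"dr": [0,0,0],"jaw": 20},
    {"slide": [3,-2,25],"dr": [0,0,0],"jaw": 20},
    {"slide": [3,-2,35],"dr": [0,0,0],"jaw": 20},
    {"slide": [3,-2,43],"dr": [0,0,0],"jaw": 20},
    {"slide": [3,-2,48],"dr": [0,0,0],"jaw": 20},
    {"slide": [3,-2,51],"dr": [0,0,0],"jaw": 20},
    {"slide": [3,-2,52],"dr": [0,0,0],"jaw": 20},
  ],
)

```text
clock: 7.3
position: [559.1, 103.8, 96.7]
ee_rot: [0.999, 0.04, -0.001, 0.0]
contact_force: [1.0, 0.3, -2.6]
gripper_width: 24.5
grasp_force: 59.6
```

Call:
step_arm(
  motion=[
    {"slide": [-1,1,1],"dr": [0,0,0],"jaw": 20},
    {"slide": [-1,1,2],"dr": [0,0,0],"jaw": 20},
    {"slide": [-1,1,4],"dr": [0,0,0],"jaw": 20},
    {"slide": [-1,1,5],"dr": [0,0,0],"jaw": 20},
    {"slide": [-1,1,6],"dr": [0,0,0],"jaw": 20},
    {"slide": [-1,1,7],"dr": [0,0,0],"jaw": 20},
    {"slide": [-1,1,8],"dr": [0,0,0],"jaw": 20},
    {"slide": [-1,1,8],"dr": [0,0,0],"jaw": 20},
  ],
)

```text
clock: 8.3
position: [558.0, 102.7, 88.5]
ee_rot: [0.999, 0.04, -0.001, 0.0]
contact_force: [0.6, -0.0, -2.7]
gripper_width: 24.3
grasp_force: 59.7
```

Call:
step_arm(
  motion=[
    {"slide": [0,0,0.5],"dr": [0,0,0],"jaw": 20},
    {"slide": [0,0,1],"dr": [0,0,0],"jaw": 20},
    {"slide": [0,0,1.5],"dr": [0,0,0],"jaw": 20},
    {"slide": [0,0,2],"dr": [0,0,0],"jaw": 20},
    {"slide": [0,0,2.5],"dr": [0,0,0],"jaw": 20},
    {"slide": [0,0,3],"dr": [0,0,0],"jaw": 20},
    {"slide": [0,0,3],"dr": [0,0,0],"jaw": 20},
    {"slide": [0,0,3],"dr": [0,0,0],"jaw": 20},
  ],
)

```text
clock: 9.3
position: [558.0, 102.7, 85.6]
ee_rot: [0.999, 0.04, -0.001, 0.0]
contact_force: [-0.1, 0.7, -3.7]
gripper_width: 24.3
grasp_force: 59.7
```

Call:
step_arm(
  motion=[
    {"slide": [0,0,0.5],"dr": [0,0,0],"jaw": 20},
    {"slide": [0,0,1],"dr": [0,0,0],"jaw": 20},
    {"slide": [0,0,1.5],"dr": [0,0,0],"jaw": 20},
    {"slide": [0,0,2],"dr": [0,0,0],"jaw": 20},
    {"slide": [0,0,2],"dr": [0,0,0],"jaw": 20},
    {"slide": [0,0,2],"dr": [0,0,0],"jaw": 20},
    {"slide": [0,0,2],"dr": [0,0,0],"jaw": 20},
    {"slide": [0,0,2],"dr": [0,0,0],"jaw": 20},
  ],
)

```text
clock: 10.3
position: [558.1, 102.7, 84.6]
ee_rot: [0.999, 0.04, -0.001, 0.0]
contact_force: [-3.1, -0.3, 5.4]
gripper_width: 24.6
grasp_force: 60.6
```

```bash
python3 look.py l3 205,150,90,100,4 235,190,110,110,4
```

```text
(no output)
```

View pics/l3.png

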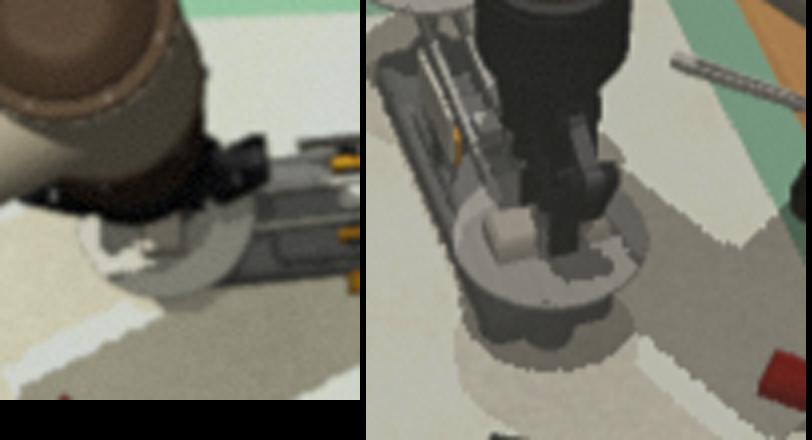

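Fz is now +5.4 N: the pan is at its stop and the bar sits near its centre (crop px about (550,235)). Releasing.

Call:
step_arm(
  motion=[
    {"slide": [0,0,-0.5],"dr": [0,0,0],"jaw": 24},
    {"slide": [0,0,-0.7],"dr": [0,0,0],"jaw": 30},
    {"slide": [0,0,-0.7],"dr": [0,0,0],"jaw": 40},
    {"slide": [0,0,-0.7],"dr": [0,0,0],"jaw": 50},
    {"slide": [0,0,-4],"dr": [0,0,0],"jaw": 50},
    {"slide": [0,0,-15],"dr": [0,0,0],"jaw": 50},
    {"slide": [0,0,-35],"dr": [0,0,0],"jaw": 50},
    {"slide": [0,0,-65],"dr": [0,0,0],"jaw": 50},
  ],
)

```text
clock: 11.4
position: [557.9, 102.6, 149.4]
ee_rot: [0.999, 0.04, -0.002, 0.001]
contact_force: [0.8, 0.0, -0.0]
gripper_width: 49.8
grasp_force: 0.0
```

Run:
```python
from h import *
n=np.array([.499,.028,.866]);x=[.864,.048,-.5]
go(np.array([474.8,289.9,30])+130*n,x,-n)
```

```text
dr [0.05, -3.72, 0.17] slide [-2.7, -191.8, 6.6]
```

Call:
step_arm(
  motion=[
    {"slide": [0,-10,-6],"dr": [0,-0.2,0],"jaw": 50},
    {"slide": [0,-35,-12],"dr": [0,-0.7,0],"jaw": 50},
    {"slide": [0,-65,-12],"dr": [0,-1.3,0.05],"jaw": 50},
    {"slide": [-1,-100,-12],"dr": [0,-2.0,0.1],"jaw": 50},
    {"slide": [-2,-135,-8],"dr": [0.05,-2.6,0.15],"jaw": 50},
    {"slide": [-3,-165,-3],"dr": [0.05,-3.2,0.17],"jaw": 50},
    {"slide": [-3,-185,3],"dr": [0.05,-3.6,0.17],"jaw": 50},
    {"slide": [-3,-192,6],"dr": [0.05,-3.72,0.17],"jaw": 50},
  ],
)

```text
clock: 12.4
position: [539.8, 294.8, 141.8]
ee_rot: [0.966, 0.027, -0.258, 0.008]
contact_force: [-0.5, -0.0, -0.4]
gripper_width: 49.8
grasp_force: 0.0
```

Run:
```python
from h import *
n=np.array([.499,.028,.866]);x=[.864,.048,-.5]
go(np.array([474.8,289.9,30])+3*n,x,-n)
```

```text
dr [0.01, -0.0, 0.01] slide [-0.7, 1.1, 126.4]
```

Call:
step_arm(
  motion=[
    {"slide": [0,0,12],"dr": [0,0,0],"jaw": 50},
    {"slide": [0,1,32],"dr": [0,0,0],"jaw": 50},
    {"slide": [-1,1,54],"dr": [0,0,0],"jaw": 50},
    {"slide": [-1,1,75],"dr": [0,0,0],"jaw": 50},
    {"slide": [-1,1,92],"dr": [0,0,0],"jaw": 50},
    {"slide": [-1,1,105],"dr": [0,0,0],"jaw": 50},
    {"slide": [-1,1,112],"dr": [0,0,0],"jaw": 50},
    {"slide": [-1,1,115],"dr": [0,0,0],"jaw": 50},
  ],
)

```text
clock: 13.4
position: [481.7, 289.6, 43.2]
ee_rot: [0.966, 0.027, -0.258, 0.007]
contact_force: [0.4, 0.8, 0.3]
gripper_width: 49.8
grasp_force: 0.0
```

Run:
```python
from h import *
n=np.array([.499,.028,.866]);x=[.864,.048,-.5]
go(np.array([474.8,289.9,30])+3*n,x,-n)
print(arm.read_state()["contact_force"])
```

```text
dr [0.0, -0.01, 0.0] slide [0.6, -0.7, 11.9]
[0.40602044 0.75666828 0.28983843]
```

Call:
step_arm(
  motion=[
    {"slide": [0,-0.5,4],"dr": [0,0,0],"jaw": 50},
    {"slide": [0,-0.5,8],"dr": [0,0,0],"jaw": 50},
    {"slide": [0,-0.5,11],"dr": [0,0,0],"jaw": 45},
    {"slide": [0,-0.5,12],"dr": [0,0,0],"jaw": 38},
    {"slide": [0,-0.5,12],"dr": [0,0,0],"jaw": 32},
    {"slide": [0,-0.5,12],"dr": [0,0,0],"jaw": 26},
    {"slide": [0,-0.5,12],"dr": [0,0,0],"jaw": 20},
    {"slide": [0,-0.5,12],"dr": [0,0,0],"jaw": 20},
  ],
)

```text
clock: 14.4
position: [475.9, 290.1, 33.3]
ee_rot: [0.966, 0.027, -0.257, 0.007]
contact_force: [0.3, 2.7, 2.3]
gripper_width: 23.9
grasp_force: 60.1
```

Call:
step_arm(
  motion=[
    {"slide": [0,0,-3],"dr": [0,0,0],"jaw": 20},
    {"slide": [0,0,-10],"dr": [0,0,0],"jaw": 20},
    {"slide": [0,0,-25],"dr": [0,0,0],"jaw": 20},
    {"slide": [0,0,-45],"dr": [0,0,0],"jaw": 20},
    {"slide": [0,0,-70],"dr": [0,0,0],"jaw": 20},
    {"slide": [0,0,-100],"dr": [0,0,0],"jaw": 20},
    {"slide": [0,0,-125],"dr": [0,0,0],"jaw": 20},
    {"slide": [0,0,-140],"dr": [0,0,0],"jaw": 20},
  ],
)

```text
clock: 15.4
position: [546.6, 293.6, 156.0]
ee_rot: [0.966, 0.027, -0.257, 0.007]
contact_force: [-0.7, -0.1, -1.2]
gripper_width: 24.5
grasp_force: 59.6
```

Run:
```python
from h import *
go([575,-118,185],[.997,.08,0],[0,0,-1])
```

```text
dr [-0.05, 3.72, -0.17] slide [-9.8, 412.6, -28.2]
```

Call:
step_arm(
  motion=[
    {"slide": [0,12,-8],"dr": [0,0.2,0],"jaw": 20},
    {"slide": [-1,40,-18],"dr": [0,0.6,0],"jaw": 20},
    {"slide": [-2,80,-25],"dr": [0,1.2,-0.05],"jaw": 20},
    {"slide": [-3,130,-28],"dr": [0,1.9,-0.1],"jaw": 20},
    {"slide": [-5,180,-28],"dr": [-0.05,2.6,-0.15],"jaw": 20},
    {"slide": [-6,225,-28],"dr": [-0.05,3.2,-0.17],"jaw": 20},
    {"slide": [-7,265,-28],"dr": [-0.05,3.6,-0.17],"jaw": 20},
    {"slide": [-8,290,-28],"dr": [-0.05,3.72,-0.17],"jaw": 20},
  ],
)

```text
clock: 16.4
position: [566.1, 1.9, 182.6]
ee_rot: [0.999, 0.04, -0.002, 0.001]
contact_force: [-0.3, -0.1, -2.7]
gripper_width: 24.7
grasp_force: 59.6
```

Run:
```python
from h import *
go([575,-118,140],[.997,.08,0],[0,0,-1])
```

```text
dr [0.01, 0.03, -0.0] slide [-0.5, 120.2, 42.8]
```

Call:
step_arm(
  motion=[
    {"slide": [0,15,2],"dr": [0,0,0],"jaw": 20},
    {"slide": [0,40,6],"dr": [0,0,0],"jaw": 20},
    {"slide": [0,68,13],"dr": [0,0,0],"jaw": 20},
    {"slide": [0,92,22],"dr": [0,0,0],"jaw": 20},
    {"slide": [0,108,31],"dr": [0,0,0],"jaw": 20},
    {"slide": [0,116,38],"dr": [0,0,0],"jaw": 20},
    {"slide": [0,117,42],"dr": [0,0,0],"jaw": 20},
    {"slide": [0,117,43],"dr": [0,0,0],"jaw": 20},
  ],
)

```text
clock: 17.4
position: [577.9, -111.7, 139.4]
ee_rot: [0.999, 0.041, -0.001, 0.0]
contact_force: [-0.7, -0.3, -1.4]
gripper_width: 24.5
grasp_force: 59.6
```

```bash
python3 - <<'E'
from h import *
go([575,-118,113],[.997,.08,0],[0,0,-1])
E
python3 look.py l4 215,150,160,100,3 220,150,100,150,3
```

```text
dr [0.01, 0.02, 0.01] slide [-3.3, 6.1, 26.4]
```

View pics/l4.png

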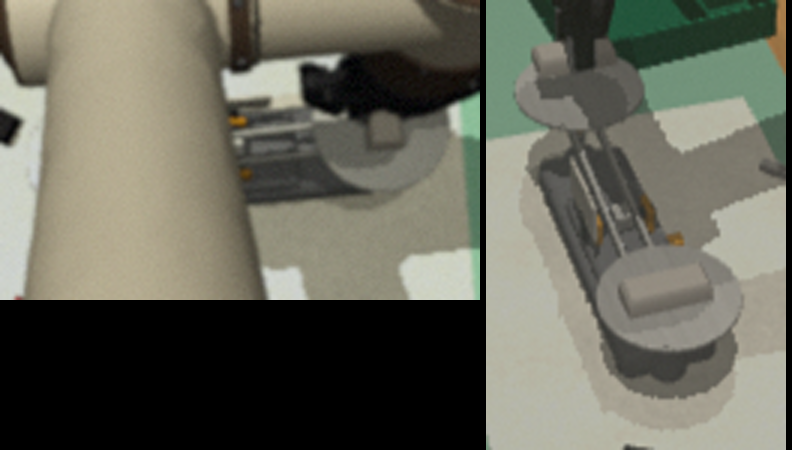

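The left bar lies flat at about the middle of its pan. The right bar is above the raised right pan. Lowering.

Call:
step_arm(
  motion=[
    {"slide": [-1,2,4],"dr": [0,0,0],"jaw": 20},
    {"slide": [-2,4,10],"dr": [0,0,0],"jaw": 20},
    {"slide": [-3,6,16],"dr": [0,0,0],"jaw": 20},
    {"slide": [-3,6,21],"dr": [0,0,0],"jaw": 20},
    {"slide": [-3,6,24],"dr": [0,0,0],"jaw": 20},
    {"slide": [-3,6,26],"dr": [0,0,0],"jaw": 20},
    {"slide": [-3,6,27],"dr": [0,0,0],"jaw": 20},
    {"slide": [-3,6,27],"dr": [0,0,0],"jaw": 20},
  ],
)

```text
clock: 18.5
position: [575.4, -118.4, 112.7]
ee_rot: [0.999, 0.04, -0.001, 0.0]
contact_force: [-0.7, -0.1, -1.5]
gripper_width: 24.0
grasp_force: 59.6
```

Run:
```python
from h import *
import time
f=[arm.read_state()["contact_force"] for _ in range(3)];print(np.round(f,1), arm.read_state()["position"])
```

```text
[[-0.7 -0.1 -1.5]
 [-0.7 -0.1 -1.5]
 [-0.7 -0.1 -1.5]] [ 575.43019474 -118.36887148  112.73082809]
```

Call:
step_arm(
  motion=[
    {"slide": [0,0,0.5],"dr": [0,0,0],"jaw": 20},
    {"slide": [0,0,0.8],"dr": [0,0,0],"jaw": 20},
    {"slide": [0,0,1.1],"dr": [0,0,0],"jaw": 20},
    {"slide": [0,0,1.4],"dr": [0,0,0],"jaw": 20},
    {"slide": [0,0,1.7],"dr": [0,0,0],"jaw": 20},
    {"slide": [0,0,2],"dr": [0,0,0],"jaw": 20},
    {"slide": [0,0,2],"dr": [0,0,0],"jaw": 20},
    {"slide": [0,0,2],"dr": [0,0,0],"jaw": 20},
  ],
)

```text
clock: 19.5
position: [575.4, -118.4, 110.8]
ee_rot: [0.999, 0.04, -0.001, 0.0]
contact_force: [-0.5, -0.0, -1.1]
gripper_width: 24.7
grasp_force: 59.7
```

Call:
step_arm(
  motion=[
    {"slide": [0,0,0.5],"dr": [0,0,0],"jaw": 20},
    {"slide": [0,0,0.5],"dr": [0,0,0],"jaw": 23},
    {"slide": [0,0,0.5],"dr": [0,0,0],"jaw": 30},
    {"slide": [0,0,0],"dr": [0,0,0],"jaw": 40},
    {"slide": [0,0,-1],"dr": [0,0,0],"jaw": 50},
    {"slide": [0,0,-8],"dr": [0,0,0],"jaw": 50},
    {"slide": [0,0,-25],"dr": [0,0,0],"jaw": 50},
    {"slide": [0,0,-50],"dr": [0,0,0],"jaw": 50},
  ],
)

```text
clock: 20.5
position: [575.1, -118.4, 161.0]
ee_rot: [0.999, 0.04, -0.002, 0.0]
contact_force: [-0.3, -0.1, 0.3]
gripper_width: 50.2
grasp_force: 0.0
```

Call:
step_arm(
  motion=[
    {"slide": [-15,0,-15],"dr": [0,0,0],"jaw": 50},
    {"slide": [-40,0,-25],"dr": [0,0,0],"jaw": 50},
    {"slide": [-70,0,-25],"dr": [0,0,0],"jaw": 50},
    {"slide": [-100,0,-25],"dr": [0,0,0],"jaw": 50},
    {"slide": [-120,0,-25],"dr": [0,0,0],"jaw": 50},
    {"slide": [-130,0,-25],"dr": [0,0,0],"jaw": 50},
    {"slide": [-130,0,-25],"dr": [0,0,0],"jaw": 50},
    {"slide": [-130,0,-25],"dr": [0,0,0],"jaw": 50},
  ],
)

```text
clock: 21.5
position: [446.6, -128.7, 186.1]
ee_rot: [0.999, 0.04, -0.001, 0.0]
contact_force: [-0.1, 1.1, -0.4]
gripper_width: 50.1
grasp_force: 0.0
```

```bash
python3 look.py l5 205,150,175,90,2 215,150,110,140,4
```

View pics/l5.png

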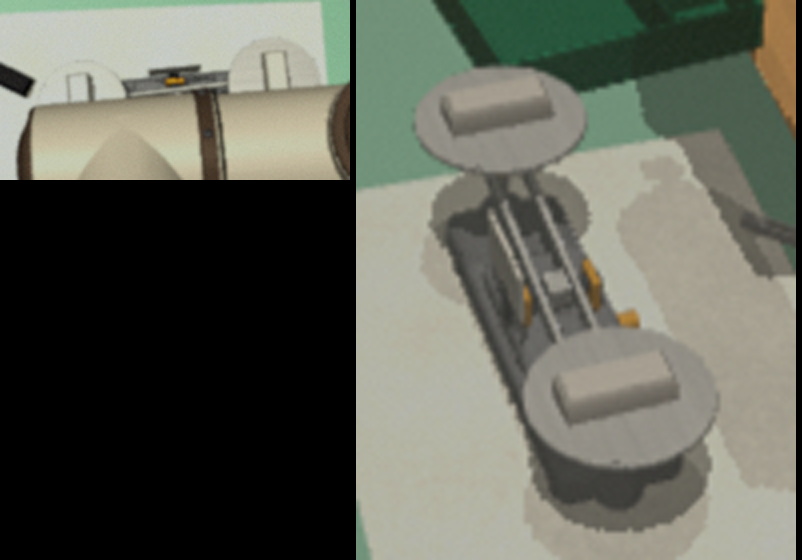

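Both bars lie flat. The left pan has dropped (side v 245→249) and the right has risen (183.5→180). So bar_b on the left is the heavier, which agrees with the wrist force (2.8 N against about 1.7 N).

Run:
```python
from h import *
for z in(82.4,95,107.6):print(z,proj("side",[557,101.5,z]).round(1),proj("side",[575,-118,z]).round(1))
go([558,102.7,175],[.997,.08,0],[0,0,-1])
```

```text
82.4 [281.4 248.2] [251.7 186.8]
95 [281.5 244. ] [251.6 182.7]
107.6 [281.6 239.7] [251.5 178.5]
 dr [0.01, 0.02, 0.0] slide [129.7, -221.7, 10.4]
```

Call:
step_arm(
  motion=[
    {"slide": [7,-10,0],"dr": [0,0,0],"jaw": 50},
    {"slide": [22,-40,0],"dr": [0,0,0],"jaw": 50},
    {"slide": [45,-80,1],"dr": [0,0,0],"jaw": 50},
    {"slide": [70,-120,3],"dr": [0,0,0],"jaw": 50},
    {"slide": [95,-160,5],"dr": [0,0,0],"jaw": 50},
    {"slide": [115,-195,8],"dr": [0,0,0],"jaw": 50},
    {"slide": [127,-216,10],"dr": [0,0,0],"jaw": 50},
    {"slide": [130,-222,10],"dr": [0,0,0],"jaw": 50},
  ],
)

```text
clock: 22.6
position: [557.9, 104.2, 174.8]
ee_rot: [0.999, 0.041, -0.002, 0.001]
contact_force: [-0.2, -1.1, 1.1]
gripper_width: 50.3
grasp_force: 0.0
```

Run:
```python
from h import *
go([558,102.7,86],[.997,.08,0],[0,0,-1])
```

```text
dr [0.01, 0.03, 0.01] slide [0.3, 1.4, 88.8]
```

Call:
step_arm(
  motion=[
    {"slide": [0,0,8],"dr": [0,0,0],"jaw": 50},
    {"slide": [0,1,24],"dr": [0,0,0],"jaw": 50},
    {"slide": [0,1,42],"dr": [0,0,0],"jaw": 50},
    {"slide": [0,1,58],"dr": [0,0,0],"jaw": 50},
    {"slide": [0,1,71],"dr": [0,0,0],"jaw": 50},
    {"slide": [0,1,80],"dr": [0,0,0],"jaw": 50},
    {"slide": [0,1,86],"dr": [0,0,0],"jaw": 50},
    {"slide": [0,1,88.5],"dr": [0,0,0],"jaw": 50},
  ],
)

```text
clock: 23.6
position: [557.6, 102.0, 86.8]
ee_rot: [0.999, 0.04, -0.001, 0.0]
contact_force: [-1.6, -0.4, 0.5]
gripper_width: 50.1
grasp_force: 0.0
```

Call:
step_arm(
  motion=[
    {"slide": [0,0,0],"dr": [0,0,0],"jaw": 42},
    {"slide": [0,0,0],"dr": [0,0,0],"jaw": 34},
    {"slide": [0,0,0],"dr": [0,0,0],"jaw": 28},
    {"slide": [0,0,0],"dr": [0,0,0],"jaw": 24},
    {"slide": [0,0,0],"dr": [0,0,0],"jaw": 20},
    {"slide": [0,0,0],"dr": [0,0,0],"jaw": 20},
    {"slide": [0,0,0],"dr": [0,0,0],"jaw": 20},
    {"slide": [0,0,0],"dr": [0,0,0],"jaw": 20},
  ],
)

```text
clock: 24.6
position: [557.8, 102.1, 87.6]
ee_rot: [0.999, 0.04, -0.001, 0.0]
contact_force: [-2.0, 1.5, 5.2]
gripper_width: 24.6
grasp_force: 58.9
```

Call:
step_arm(
  motion=[
    {"slide": [0,0,-2],"dr": [0,0,0],"jaw": 20},
    {"slide": [0,0,-5],"dr": [0,0,0],"jaw": 20},
    {"slide": [0,0,-8],"dr": [0,0,0],"jaw": 20},
    {"slide": [0,0,-11],"dr": [0,0,0],"jaw": 20},
    {"slide": [0,0,-14],"dr": [0,0,0],"jaw": 20},
    {"slide": [0,0,-17],"dr": [0,0,0],"jaw": 20},
    {"slide": [0,0,-20],"dr": [0,0,0],"jaw": 20},
    {"slide": [0,0,-23],"dr": [0,0,0],"jaw": 20},
  ],
)

```text
clock: 25.6
position: [557.4, 101.6, 110.1]
ee_rot: [0.999, 0.04, -0.001, 0.001]
contact_force: [-0.2, -1.2, -0.9]
gripper_width: 24.5
grasp_force: 58.9
```

Call:
step_arm(
  motion=[
    {"slide": [0,0,-3],"dr": [0,0,0],"jaw": 20},
    {"slide": [0,0,-6],"dr": [0,0,0],"jaw": 20},
    {"slide": [0,0,-10],"dr": [0,0,0],"jaw": 20},
    {"slide": [0,0,-18],"dr": [0,0,0],"jaw": 20},
    {"slide": [0,0,-32],"dr": [0,0,0],"jaw": 20},
    {"slide": [0,0,-50],"dr": [0,0,0],"jaw": 20},
    {"slide": [0,0,-65],"dr": [0,0,0],"jaw": 20},
    {"slide": [0,0,-72],"dr": [0,0,0],"jaw": 20},
  ],
)

```text
clock: 26.6
position: [558.2, 102.2, 183.6]
ee_rot: [0.999, 0.04, -0.0, -0.0]
contact_force: [0.3, -0.6, -3.1]
gripper_width: 24.2
grasp_force: 59.1
```

Run:
```python
from h import *
P=np.array([onz("top",u,40)[:2] for u in((394.2,212),(457.5,200),(472,284),(412.5,291.2))])
c=P.mean(0);x=(P[0]+P[1]-P[2]-P[3]);x/=np.linalg.norm(x)
bay=c+x*33   # (-30+96)/2: bay spans x=-30..96
print("centre",c,"x",x,"bay",bay,"lens",[np.linalg.norm(P[i]-P[(i+1)%4]).round() for i in range(4)])
# bay floor inner edges by colour: bay floor centroid in side view crosscheck
print(proj("top",[*bay,4]).round(1),proj("side",[*bay,4]).round(1))
go([*bay,180],[x[0],x[1],0],[0,0,-1])
```

```text
centre [ 453.40969539 -343.99197735] x [0.99126672 0.13187224] bay [ 486.1214972  -339.64019353] lens [np.float64(161.0), np.float64(203.0), np.float64(145.0), np.float64(190.0)]
[426.5 234.4] [266.6 157.4]
 dr [-0.0, 0.0, -0.37] slide [-107.4, 434.6, 3.6]
```

Call:
step_arm(
  motion=[
    {"slide": [-2,10,0],"dr": [0,0,0],"jaw": 20},
    {"slide": [-8,35,0],"dr": [0,0,0],"jaw": 20},
    {"slide": [-18,75,0],"dr": [0,0,0],"jaw": 20},
    {"slide": [-30,125,0],"dr": [0,0,-0.1],"jaw": 20},
    {"slide": [-42,175,0],"dr": [0,0,-0.2],"jaw": 20},
    {"slide": [-55,225,0],"dr": [0,0,-0.3],"jaw": 20},
    {"slide": [-67,275,0],"dr": [0,0,-0.37],"jaw": 20},
    {"slide": [-77,315,0],"dr": [0,0,-0.37],"jaw": 20},
  ],
)

```text
clock: 27.6
position: [504.8, -220.4, 181.6]
ee_rot: [0.998, 0.065, -0.002, 0.0]
contact_force: [1.4, -0.2, -2.4]
gripper_width: 24.4
grasp_force: 59.3
```

Run:
```python
from h import *
go([487,-342,75],[.991,.132,0],[0,0,-1])
```

```text
dr [0.0, 0.03, -0.01] slide [-33.1, 118.3, 106.8]
```

Call:
step_arm(
  motion=[
    {"slide": [-10,35,3],"dr": [0,0,0],"jaw": 20},
    {"slide": [-19,68,12],"dr": [0,0,0],"jaw": 20},
    {"slide": [-26,94,28],"dr": [0,0,0],"jaw": 20},
    {"slide": [-31,110,50],"dr": [0,0,0],"jaw": 20},
    {"slide": [-33,117,72],"dr": [0,0,0],"jaw": 20},
    {"slide": [-33,117,90],"dr": [0,0,0],"jaw": 20},
    {"slide": [-33,117,102],"dr": [0,0,0],"jaw": 20},
    {"slide": [-33,117,107],"dr": [0,0,0],"jaw": 20},
  ],
)

```text
clock: 28.6
position: [488.1, -338.6, 74.6]
ee_rot: [0.998, 0.066, -0.002, 0.0]
contact_force: [-1.0, 0.2, -2.1]
gripper_width: 24.6
grasp_force: 59.3
```

```bash
python3 - <<'E'
from h import *
go([487,-342,8],[.991,.132,0],[0,0,-1])
E
python3 look.py l6 380,180,100,120,4 225,120,100,60,4
```

```text
dr [-0.0, 0.03, -0.0] slide [-1.3, 3.3, 66.6]
```

View pics/l6.png

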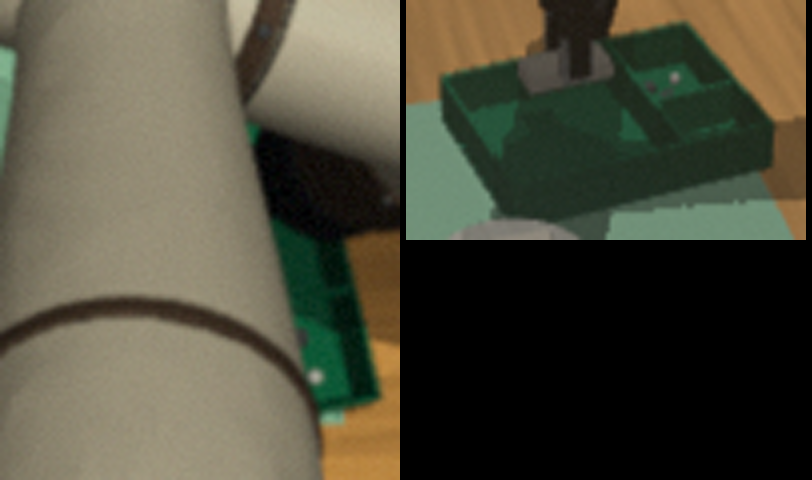

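The side crop shows the bar over the bay, on target once lowered. Descending.

Call:
step_arm(
  motion=[
    {"slide": [0,1,6],"dr": [0,0,0],"jaw": 20},
    {"slide": [-1,2,18],"dr": [0,0,0],"jaw": 20},
    {"slide": [-1,3,31],"dr": [0,0,0],"jaw": 20},
    {"slide": [-1,3,43],"dr": [0,0,0],"jaw": 20},
    {"slide": [-1,3,52],"dr": [0,0,0],"jaw": 20},
    {"slide": [-1,3,58],"dr": [0,0,0],"jaw": 20},
    {"slide": [-1,3,61],"dr": [0,0,0],"jaw": 20},
    {"slide": [-1,3,62],"dr": [0,0,0],"jaw": 20},
  ],
)

```text
clock: 29.7
position: [488.2, -341.8, 13.6]
ee_rot: [0.998, 0.066, -0.001, 0.0]
contact_force: [-0.6, 0.6, -2.5]
gripper_width: 24.2
grasp_force: 59.3
```

Call:
step_arm(
  motion=[
    {"slide": [0,0,0.5],"dr": [0,0,0],"jaw": 20},
    {"slide": [0,0,1],"dr": [0,0,0],"jaw": 20},
    {"slide": [0,0,1.5],"dr": [0,0,0],"jaw": 20},
    {"slide": [0,0,2],"dr": [0,0,0],"jaw": 20},
    {"slide": [0,0,2.5],"dr": [0,0,0],"jaw": 20},
    {"slide": [0,0,3],"dr": [0,0,0],"jaw": 20},
    {"slide": [0,0,3],"dr": [0,0,0],"jaw": 20},
    {"slide": [0,0,3],"dr": [0,0,0],"jaw": 20},
  ],
)

```text
clock: 30.7
position: [488.0, -341.8, 10.6]
ee_rot: [0.998, 0.066, -0.001, 0.0]
contact_force: [0.9, -0.3, -2.6]
gripper_width: 24.4
grasp_force: 59.3
```

Call:
step_arm(
  motion=[
    {"slide": [0,0,0.5],"dr": [0,0,0],"jaw": 20},
    {"slide": [0,0,0.8],"dr": [0,0,0],"jaw": 20},
    {"slide": [0,0,1.1],"dr": [0,0,0],"jaw": 20},
    {"slide": [0,0,1.4],"dr": [0,0,0],"jaw": 20},
    {"slide": [0,0,1.7],"dr": [0,0,0],"jaw": 20},
    {"slide": [0,0,2],"dr": [0,0,0],"jaw": 20},
    {"slide": [0,0,2],"dr": [0,0,0],"jaw": 20},
    {"slide": [0,0,2],"dr": [0,0,0],"jaw": 20},
  ],
)

```text
clock: 31.7
position: [488.1, -341.8, 9.4]
ee_rot: [0.998, 0.066, -0.001, 0.001]
contact_force: [-3.1, 1.8, 4.9]
gripper_width: 24.5
grasp_force: 60.2
```

Contact with the floor. Releasing and retreating.

Call:
step_arm(
  motion=[
    {"slide": [0,0,-0.5],"dr": [0,0,0],"jaw": 24},
    {"slide": [0,0,-0.7],"dr": [0,0,0],"jaw": 30},
    {"slide": [0,0,-0.7],"dr": [0,0,0],"jaw": 40},
    {"slide": [0,0,-1],"dr": [0,0,0],"jaw": 50},
    {"slide": [0,0,-6],"dr": [0,0,0],"jaw": 50},
    {"slide": [0,0,-20],"dr": [0,0,0],"jaw": 50},
    {"slide": [0,0,-45],"dr": [0,0,0],"jaw": 50},
    {"slide": [0,0,-80],"dr": [0,0,0],"jaw": 50},
  ],
)

```text
clock: 32.7
position: [487.9, -341.6, 89.7]
ee_rot: [0.998, 0.066, -0.002, 0.0]
contact_force: [0.2, -0.2, -0.4]
gripper_width: 50.1
grasp_force: 0.0
```

Call:
step_arm(
  motion=[
    {"slide": [0,0,-20],"dr": [0,0,0],"jaw": 50},
    {"slide": [-10,0,-50],"dr": [0,0,0],"jaw": 50},
    {"slide": [-25,0,-85],"dr": [0,0,0],"jaw": 50},
    {"slide": [-40,0,-115],"dr": [0,0,0],"jaw": 50},
    {"slide": [-50,0,-130],"dr": [0,0,0],"jaw": 50},
    {"slide": [-50,0,-135],"dr": [0,0,0],"jaw": 50},
    {"slide": [-50,0,-135],"dr": [0,0,0],"jaw": 50},
    {"slide": [-50,0,-135],"dr": [0,0,0],"jaw": 50},
  ],
)

```text
clock: 33.7
position: [438.9, -347.8, 222.3]
ee_rot: [0.998, 0.066, -0.002, -0.0]
contact_force: [0.4, 0.6, 0.4]
gripper_width: 50.3
grasp_force: 0.0
```

```bash
python3 look.py l7 215,150,80,80,2 220,110,130,140,4
```

```text
(no output)
```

View pics/l7.png

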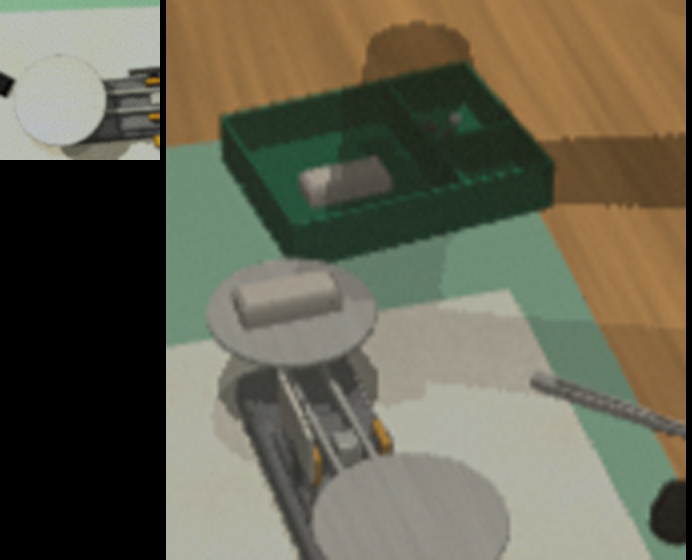

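The heavy bar lies flat on the bay floor at crop (345,180). The lighter one lies on the lowered right pan at (288,297).

```bash
python3 -c "
from bench import arm
print(arm.job_done())"
```

```text
the job is handed in; nothing more can be done
None
```

I handed the job in, with no verdict returned: the left pan dropped, so bar_b (the heavier) now lies flat in the box's large compartment, and bar_a is still on the right pan.

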